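Lock the refill canister's bayonet lid

TASK

Close the open refill canister on the shop counter: pick up the lid that has two lugs, line its lugs up with the two slots in the canister's collar, press it down against the springy pad inside and twist it a quarter turn, either way, so that it stays locked down, lugs square across the slots, when you let go. Leave the plain round lid and the jar where they stand.

Things in the scene. Friction and masses are not known exactly. Their poses are not given: they have to be found in the camera images.
- lugged_lid: Loose grey bayonet lid, 120 g, right way up: disc 64 mm across, 14 thick; two opposite lugs, 96 mm over their tips, each 14 wide, filling the disc's lowest 7 mm. On top an upright grip bar in line with the lugs, 60 long, 14 wide, from 14 to 55 mm above the underside. Origin: centre of the underside; x along lugs and bar, z up; a half turn makes no difference.
- canister: Fixed open drum 122 mm across, grey collar, top 95 mm. Lip: opening 78 wide, underside at 88; two opposite slots, 56 deg wide, out to 110. Sprung pad inside: top at 89, gives 20 mm, 3 to 8 N. Lid on the pad cannot turn; pressed till its underside is at 70-79 mm it turns freely, no end stop; let go, it rises to 81 and is held by the lip. Origin: centre of foot; x through both slots, z up.
- plain_lid: A bystander: loose grey plastic lid of another container, a plain round disc 88 mm across and 14 mm thick without lugs, with the same grip bar (60 x 14 mm, up to 55 mm). Does not fit the canister. Origin: centre of the underside; x along the bar.
- jar: A bystander: loose, full glass jar with a green label and white cap, 68 mm across, 88 mm high. Origin: centre of the underside.
Mind the look-alikes: they are no part of the job. Leave any orange or purple look-alike of the lugged_lid alone.

How it is judged:
By the outcome, as a careful person would: the job done as asked, in the order asked, and still so for the second after the job is handed in, with the robot touching nothing.
It also fails if it takes over 46 s, if anything falls off the work surface, if the arm or the gripper's body presses on something with over 40 N, if the wrist force passes 120 N, or if a joint passes its speed limit or range.

ROBOT

A 6-joint arm with a two-finger parallel gripper is mounted at the origin on the work surface. World frame = base frame: x ahead of the robot, y to its left, z up, the work surface at z = 0. Lengths are in m, angles in rad, forces in N, time in s.
With the tool pointing down it reaches from about 0.275 to 0.725 m from the base axis. Payload 15.9 kg.
Tool frame: the origin (TCP) lies midway between the tips of the shut fingers; the grasp point (between the pads) lies grip_point_offset behind it (grip_point_offset is the distance from the TCP to the grasp point, in m); z points along the fingers, x is the direction in which the jaws open and shut, and the axes are right-handed (so a half turn about z gives the same grasp; the last joint's range is limited). The gripper opens to 85 mm and grips with 20 to 120 N. Pads are 22 mm wide; open, the fingers measure 114 mm over their backs; the gripper's body (76 mm by 85 mm) begins 54 mm behind the grasp point. The pads swing forward as they close: fully open they stand 13 mm farther back than shut.
Start: joints at [1.143, 0.213, -0.034, 1.323, 0, 1.571], TCP at [0.207, 0.455, 0.193] pointing down, gripper open.
Joint ranges: [-2.98, 2.98], [-0.74, 1.72], [-1.14, 1.35], [-2.1, 2.04], [-1.57, 1.44], [-3.14, 3.14]. Speed limits (rad/s): [1.89, 1.89, 2.39, 2.57, 3.14, 3.14].

INTERFACE

Orientations are given as a unit quaternion [x, y, z, w].
In Python, from bench import * gives the robot as it stands.
- The arm moves only by the tool carry_out, never from a script. Its argument "commands" is a list of rows, each an object of numbers: "dx", "dy", "dz": the shift along the tool's x, y, z in cm; "rx", "ry", "rz": the turn, a rotation vector about the tool's x, y, z in rad. In form: [{"dx": .., "dy": .., "dz": .., "rx": .., "ry": .., "rz": ..}, ...]. A call has 1 to 8 rows; each row is the pose to reach, as a shift and turn from the pose commanded when the call began, along the tool's axes at that moment; what a row does not reach only later rows make up. A row lasts 1/10 s, in which the tool goes at most 50 mm and 8.59 degrees, less where a joint would pass 70% of its speed; a pose out of reach is approached as far as the arm can. A call with a gripper value outside its range is refused whole. "grip" is the closure, from -1 (fully open) to 1 (shut), set as the call begins (left out, the last holds). The fingers move at their own pace and stop on an object; the grip force is fixed at half the most. Time passes only in rows, so rows that repeat a pose let the fingers close. It gives the time, the measured TCP pose, the force and the opening at its end, in the units of the state.
- get_state(): the state, without advancing time (a new reading comes with each control period).
- grab_frame(name): name is "scene" or "side" or "wrist"; returns the picture (384x512x3 uint8, red, green, blue); there is no depth.
- get_calibration(name): a dict with "intrinsics" (3x3 intrinsics, pixels), "cam_to_world" (4x4, takes a point from camera to world coordinates); the wrist camera has in their place "hand_eye" (4x4, takes a point from camera to tool coordinates, whose origin is the TCP and whose axes are the tool frame's). Camera axes: x right, y down, z forward; pixel columns grow to the right and rows downward; lengths in m; the calibration is good to about 2 mm. The wrist camera is an equidistant fisheye: a pixel r from the principal point sees the ray r / f radians off the axis. A picture is of the moment at which its call begins: read the wrist's pose just before it. get_calibration takes no time and is no camera call.
- finish_job(): hands the job in, once; it reports no verdict.
The state is a dict: "time_s": time; "joints": joint angles; "qvel": joint speeds; "joint_torque": joint torques, N m; "eef_pos": TCP position; "orientation": TCP orientation; "force": force on the tool from outside, world axes, zero at the start; "moment": the same for the moment, N m; "grip_width": finger opening in m.
Only numpy, scipy, OpenCV 4.12 (cv2) and the standard library are available. Lean on these libraries where they do the work, as an engineer would, in place of code of your own. Each camera call takes 0.05 s, during which the arm holds its last target.

## Working session

There is one attempt and no reset: what is moved stays moved. The work goes in short steps, Python scripts to look and compute and a tool call to move; the robot and the scene stay as the last step left them, time stands still between calls to the robot, and variables do not carry over. Pictures are saved under pics/ and viewed, and the job is handed in when it is done.

Besides the shell and the picture viewer there is one more tool, called after "Request:" as name(argument=value, ...), one argument or row to a line, values as JSON. carry_out: Moves the arm, as the interface text tells. Its arguments: {"type":"object","properties":{"commands":{"type":"array"},"grip":{"type":"number"}},"required":["commands"]}

```bash
mkdir -p pics; ls
python3 - <<'E'
from bench import *
import cv2,json
s=get_state();print(s)
for n in ["scene","side","wrist"]:
    c=get_calibration(n);print(n,{k:(v.tolist() if hasattr(v,'tolist') else v) for k,v in c.items()})
    cv2.imwrite(f"pics/{n}0.png",cv2.cvtColor(grab_frame(n),cv2.COLOR_RGB2BGR))
E
```

```text
pics
{'time_s': 0.0, 'joints': array([ 1.14301242e+00,  2.13382630e-01, -3.50332036e-02,  1.32350725e+00,
       -4.75078143e-06,  1.57080154e+00]), 'qvel': array([ 0.00041999, -0.00099069,  0.00174547,  0.00163292, -0.00239441,
       -0.00048921]), 'joint_torque': array([-5.32775593e-03, -6.86160493e+01,  4.87116480e+01,  1.75429147e-02,
       -2.33472647e-04,  6.60293665e-06]), 'eef_pos': array([0.2072732 , 0.45460072, 0.19211324]), 'orientation': array([ 8.41088496e-01,  5.40897240e-01, -4.72566343e-04,  3.06731287e-04]), 'force': array([-0.77529689,  0.50297477, -0.082774  ]), 'moment': array([ 0.03089319, -0.01534201,  0.00766646]), 'grip_width': 0.08539320306983934}
scene {'intrinsics': [[363.3935069871327, 0.0, 255.97982792155912], [0.0, 363.3935069871327, 188.61597343734505], [0.0, 0.0, 1.0]], 'cam_to_world': [[-0.03961552820903938, 0.6661861962020548, -0.7447325438803895, 1.2870600341071363], [0.9992131702995876, 0.027837093128675668, -0.028251310518143887, -0.01604230419622562], [0.001910556088148513, -0.7452657567847746, -0.6667648022649748, 0.6854966866048706], [0.0, 0.
[... 179 characters left out ...]
28072, -0.2252741984633494, 0.31561789209618396, 0.23454523831301666], [-0.38762963152754537, -0.5569583912371504, 0.7345342872816385, -0.811473393993772], [0.010314410616332394, -0.7994053326925089, -0.6007035267054931, 0.6503950301368118], [0.0, 0.0, 0.0, 1.0]]}
wrist {'intrinsics': [[297.3186396354542, 0.0, 249.96826434308625], [0.0, 297.3186396354542, 192.28339766413578], [0.0, 0.0, 1.0]], 'hand_eye': [[0.9999987421991938, 0.0015226059197831284, 0.0004441522730524531, 0.0006397198550964767], [-0.001584440264982113, 0.9463364625749118, 0.32317919046598353, -0.08125698230887818], [7.175705762910431e-05, -0.32317948770368266, 0.9463376847502738, -0.18146479200199034], [0.0, 0.0, 0.0, 1.0]]}
```

View pics/scene0.png

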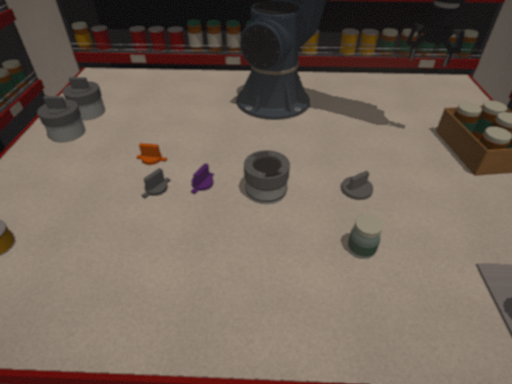

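View pics/side0.png

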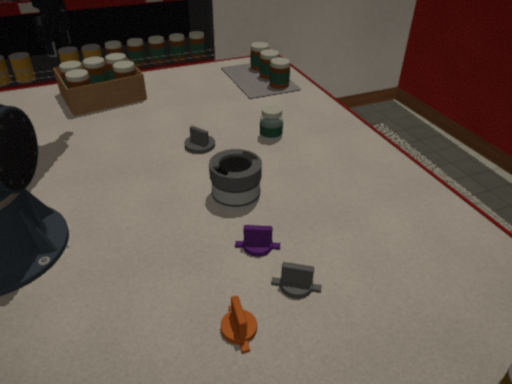

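View pics/wrist0.png

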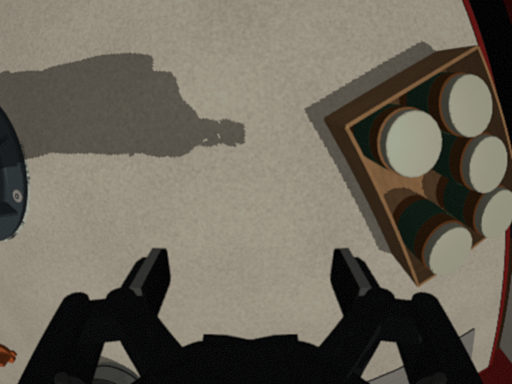

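Candidates for the lugged lid: grey lugged at scene (155,183), orange (151,154), purple (203,178), plain round grey (357,186). By the description I choose the grey one with lugs at (155,183), side (297,278). I'll check it in a close crop.

Run:
```python
import cv2,numpy as np
a=cv2.imread('pics/scene0.png');b=cv2.imread('pics/side0.png')
f=lambda im,x,y,w,h,s:cv2.resize(im[y:y+h,x:x+w],None,fx=s,fy=s,interpolation=cv2.INTER_CUBIC)
top=np.hstack([f(a,130,160,50,40,8),f(b,262,255,70,56,400/70)[:320]])
bot=np.hstack([f(a,236,145,62,45,400/62)[:280],f(b,201,146,70,49,400/70)[:280]])
cv2.imwrite('pics/crop0.png',np.vstack([top,bot]))
```

```text
(no output)
```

View pics/crop0.png

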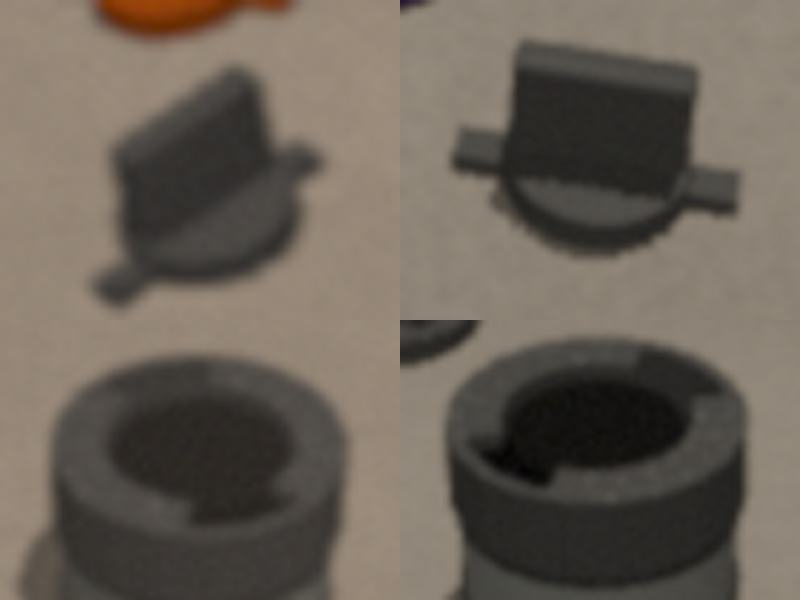

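```bash
cat > h.py <<'E'
from bench import *
import cv2,numpy as np
from scipy.optimize import least_squares
from scipy.spatial.transform import Rotation as R
def proj(n,P):
    c=get_calibration(n);M=np.linalg.inv(np.array(c['cam_to_world']));K=np.array(c['intrinsics'])
    p=np.atleast_2d(P)@M[:3,:3].T+M[:3,3];return (p/p[:,2:])[:,:2]@np.diag([K[0,0],K[1,1]])+K[:2,2]
def T(x,P):
    c,s=np.cos(x[2]),np.sin(x[2]);P=np.atleast_2d(np.array(P,float))
    return np.c_[x[0]+c*P[:,0]-s*P[:,1],x[1]+s*P[:,0]+c*P[:,1],P[:,2]]
def projw(P,eef,quat):
    c=get_calibration('wrist');H=np.array(c['hand_eye']);K=np.array(c['intrinsics'])
    t=(np.atleast_2d(P)-eef)@R.from_quat(quat).as_matrix()
    p=(t-H[:3,3])@H[:3,:3]
    rr=np.hypot(p[:,0],p[:,1]);th=np.arctan2(rr,p[:,2])
    return K[:2,2]+K[0,0]*(th/np.maximum(rr,1e-9))[:,None]*p[:,:2]
a=np.linspace(0,2*np.pi,73)
circ=lambda r,z:np.c_[r*np.cos(a),r*np.sin(a),0*a+z]
def lidlines():
    b=lambda z:np.array([[.03,.007,z],[.03,-.007,z],[-.03,-.007,z],[-.03,.007,z],[.03,.007,z]])
    l=lambda s:np.array([[s*.03,.007,.007],[s*.048,.007,.007],[s*.048,-.007,.007],[s*.03,-.007,.007]])
    return [b(.055),l(1),l(-1),circ(.032,.014)]
def canlines():
    o=[circ(.061,.095),circ(.039,.095)]
    for s in (0,np.pi):
        t=np.linspace(-28,28,15)*np.pi/180+s
        q=np.c_[.055*np.cos(t),.055*np.sin(t),0*t+.095]
        e=lambda u:[.039*np.cos(u),.039*np.sin(u),.095]
        o.append(np.vstack([e(t[0]),q,e(t[-1])]))
    return o
E
cat > f.py <<'E'
from h import *
sc=lambda u,v:(130+u/8,160+v/8); sd=lambda u,v:(262+u/5.714,255+v/5.714)
oS=[sc(120,150),sc(240,75),sc(100,290),sc(318,160)]
oD=[sd(122,50),sd(295,75),sd(55,148),sd(338,190)]
# scene left = -y
bt=[[-.03,0,.055],[.03,0,.055],[-.048,0,.007],[.048,0,.007]]
f=lambda x:np.r_[(proj('scene',T(x,bt))-np.array(oS)-.0).ravel(),(proj('side',T(x,bt))-np.array(oD)).ravel()]
best=min((least_squares(f,[.5,-.25,t],x_scale=[.01,.01,.1]) for t in np.arange(0,6.28,.5)),key=lambda r:r.cost)
L=best.x;print('lid',L,best.cost,best.fun.round(1))
cs=lambda u,v:(236+u/6.4516,145+(v-320)/6.4516);cd=lambda u,v:(201+(u-400)/5.714,146+(v-320)/5.714)
S=np.array([cs(52,450),cs(347,450),cs(200,355),cs(195,545)]);
# outer corners of slots: A +x? unknown
r=.055;e=lambda d:[r*np.cos(np.radians(d)),r*np.sin(np.radians(d)),.095]
# rim extremes
def g(x):
    o=[]
    for n,ex in (('scene',(cs(52,0)[0],cs(347,0)[0],cs(0,355)[1])),('side',(cd(447,0)[0],cd(747,0)[0],cd(0,338)[1]))):
        p=proj(n,T([x[0],x[1],0],circ(.061,.095)))
        o+=[p[:,0].min()-ex[0],p[:,0].max()-ex[1],p[:,1].min()-ex[2]]
    return np.array(o)
b=least_squares(g,[.5,0],diff_step=1e-3);print('can',b.x,b.fun.round(2))
def h(t):
    P=T([*b.x,t[0]],[e(-28),e(28),e(152),e(208)])
    return P
# slot mids: scene lower slot mid ~(243,507), upper ~(163,366); side lower-left (505,470), upper-right (685,365)
m=[[.05,0,.095],[-.05,0,.095]]
k=lambda t:np.r_[(proj('scene',T([*b.x,t[0]],m))-[cs(243,505),cs(163,375)]).ravel(),(proj('side',T([*b.x,t[0]],m))-[cd(510,465),cd(680,370)]).ravel()]
bb=min((least_squares(k,[t]) for t in np.arange(0,6.28,.5)),key=lambda r:r.cost)
print('can yaw',bb.x,bb.cost,bb.fun.round(1)); C=[*b.x,bb.x[0]]
np.save('est.npy',[L,C])
def draw(n,img,x,y,w,h,s):
    im=cv2.resize(cv2.imread(img)[y:y+h,x:x+w],None,fx=s,fy=s,interpolation=cv2.INTER_CUBIC)
    for X,ll in((L,lidlines()),(C,canlines())):
        for l in ll:cv2.polylines(im,[np.int32(((proj(n,T(X,l))-[x,y]+.5)*s)*8)],False,(0,255,255),1,cv2.LINE_AA,3)
    return im
A=draw('scene','pics/scene0.png',130,145,170,60,4.7);B=draw('side','pics/side0.png',195,140,135,160,3.0)[:310]
B=draw('side','pics/side0.png',195,145,170,60,4.7);D=draw('side','pics/side0.png',195,250,170,50,4.7)[:]
cv2.imwrite('pics/ov0.png',np.vstack([A[:200],B[:200],D[:195]]))
E
python3 f.py
```

```text
lid [ 0.53152082 -0.3275376   6.43214071] 1098.1861272550416 [  8.6 -12.4  -8.7  10.9  14.7 -20.7 -15.8  18.    1.6   8.1  -2.3  -8.6
   4.   12.3  -4.6 -14.9]
can [ 0.52629923 -0.01668579] [-0.43  0.06 -0.61 -0.14  0.26 -0.87]Traceback (most recent call last):
  File "f.py", line 28, in <module>
    bb=min((least_squares(k,[t]) for t in np.arange(0,6.28,.5)),key=lambda r:r.cost)
  File "f.py", line 28, in <genexpr>
    bb=min((least_squares(k,[t]) for t in np.arange(0,6.28,.5)),key=lambda r:r.cost)
            ~~~~~~~~~~~~~^^^^^^^
    return func(*args, **kwargs)
    result = trf(vector_fun.fun, vector_fun.jac, x0, f0, J0, lb, ub, ftol, xtol,
                 gtol, max_nfev, x_scale, loss_function, tr_solver,
                 tr_options.copy(), verbose, callback=callback_wrapped)
    return trf_no_bounds(
        fun, jac, x0, f0, J0, ftol, xtol, gtol, max_nfev, x_scale,
        loss_function, tr_solver, tr_options, verbose, callback=callback)
    J = jac(x)
    self._update_jac()
    ~~~~~~~~~~~~~~~~^^
    self.J = self.jac_wrapped(xp_copy(self.x), f0=self.f)
             ~~~~~~~~~
[... 700 characters left out ...]
~~~~~^^^^^^^^^^^^^^^^^^^^^^^^^^^^^^
    return np.atleast_1d(self.fun(x))
                         ~~~~~~~~^^^
    return self.f(x, *self.args, **self.kwargs)
           ~~~~~~^^^^^^^^^^^^^^^^^^^^^^^^^^^^^^
  File "f.py", line 27, in <lambda>
    k=lambda t:np.r_[(proj('scene',T([*b.x,t[0]],m))-[cs(243,505),cs(163,375)]).ravel(),(proj('side',T([*b.x,t[0]],m))-[cd(510,465),cd(680,370)]).ravel()]
                                                                                         ~~~~^^^^^^^^^^^^^^^^^^^^^^^^^
  File "h.py", line 6, in proj
    c=get_calibration(n);M=np.linalg.inv(np.array(c['cam_to_world']));K=np.array(c['intrinsics'])
ValueError: time passes only in moves, steps and waits
```

```bash
python3 - <<'E'
s=open('h.py').read()
s=s.replace("def proj(","import functools\n_gc=get_calibration\nget_calibration=functools.lru_cache(None)(_gc)\ndef proj(",1)
open('h.py','w').write(s)
s=open('f.py').read()
s=s.replace("oD=[sd(122,50),sd(295,75),sd(55,148),sd(338,190)]","oD=[sd(295,75),sd(122,50),sd(338,190),sd(55,148)]").replace("[cd(510,465),cd(680,370)]","[cd(680,370),cd(510,465)]")
open('f.py','w').write(s)
E
python3 f.py
```

```text
lid [ 0.53136589 -0.32786166  2.54004002] 10.338353050878835 [-1.2  0.1  0.7 -1.7 -0.3 -0.6 -1.5 -2.5  1.   0.2 -1.1 -0.5  0.7 -0.9
  0.2 -1.8]
can [ 0.52629923 -0.01668579] [-0.43  0.06 -0.61 -0.14  0.26 -0.87]
can yaw [6.68328773] 2.8691280521190445 [ 0.4  1.  -1.4 -0.7  0.8 -0.8 -0.8 -0.6]
```

View pics/ov0.png

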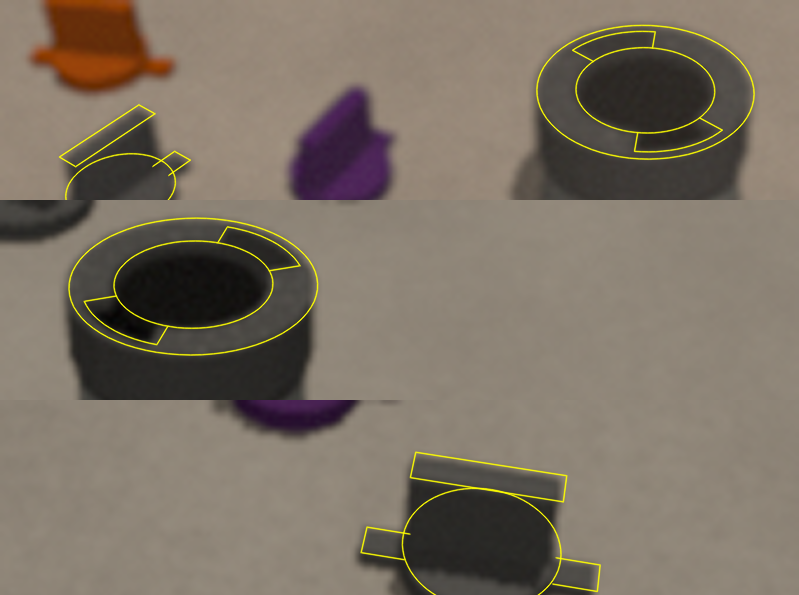

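```bash
cat >> h.py <<'E'
def yaw(q): x=R.from_quat(q).as_matrix()[:,0];return np.arctan2(x[1],x[0])
def rel(p,psi):
    s=get_state();M=R.from_quat(s['orientation']).as_matrix()
    d=M.T@(np.array(p)-s['eef_pos'])*100
    q=np.array([np.cos(psi/2),np.sin(psi/2),0,0])
    rv=(R.from_matrix(M).inv()*R.from_quat(q)).as_rotvec()
    print('t',s['time_s'],'eef',s['eef_pos'].round(4),'psi',yaw(s['orientation']).round(4),'F',s['force'].round(1),'w',round(s['grip_width'],4))
    print('d cm',d.round(2),'rv',rv.round(4))
E
python3 -c "
from h import *
import bench
print([n for n in dir(bench) if n[0]!='_'])
print(getattr(bench,'grip_point_offset',None))
rel([.531,-.328,.2],.969)"
```

```text
['IKError', 'finish_job', 'get_calibration', 'get_state', 'grab_frame', 'grip_point_offset']
0.0187
t 0.15 eef [0.2073 0.4547 0.1923] psi 1.143 F [ 0.7 -0.3 -0.6] w 0.0853
d cm [-57.78  61.92  -0.73] rv [1.00e-04 8.00e-04 1.74e-01]
```

Request:
carry_out(
  commands=[
    {"dx": -57.8,"dy": 61.9,"dz": -0.7,"rz": 0.174},
    {"dx": -57.8,"dy": 61.9,"dz": -0.7,"rz": 0.174},
    {"dx": -57.8,"dy": 61.9,"dz": -0.7,"rz": 0.174},
    {"dx": -57.8,"dy": 61.9,"dz": -0.7,"rz": 0.174},
    {"dx": -57.8,"dy": 61.9,"dz": -0.7,"rz": 0.174},
    {"dx": -57.8,"dy": 61.9,"dz": -0.7,"rz": 0.174},
    {"dx": -57.8,"dy": 61.9,"dz": -0.7,"rz": 0.174},
    {"dx": -57.8,"dy": 61.9,"dz": -0.7,"rz": 0.174},
  ],
)

```text
invalid input at $.commands[0]: expected keys dx, dy, dz, rx, ry, rz
```

```bash
python3 -c "
from h import *
rel([.531,-.328,.2],.969)"
```

```text
t 0.15 eef [0.2073 0.4547 0.1923] psi 1.143 F [ 0.7 -0.3 -0.6] w 0.0853
d cm [-57.78  61.92  -0.73] rv [1.00e-04 8.00e-04 1.74e-01]
```

Request:
carry_out(
  commands=[
    {"dx": -57.8,"dy": 61.9,"dz": -0.7,"rx": 0,"ry": 0,"rz": 0.174},
    {"dx": -57.8,"dy": 61.9,"dz": -0.7,"rx": 0,"ry": 0,"rz": 0.174},
    {"dx": -57.8,"dy": 61.9,"dz": -0.7,"rx": 0,"ry": 0,"rz": 0.174},
    {"dx": -57.8,"dy": 61.9,"dz": -0.7,"rx": 0,"ry": 0,"rz": 0.174},
    {"dx": -57.8,"dy": 61.9,"dz": -0.7,"rx": 0,"ry": 0,"rz": 0.174},
    {"dx": -57.8,"dy": 61.9,"dz": -0.7,"rx": 0,"ry": 0,"rz": 0.174},
    {"dx": -57.8,"dy": 61.9,"dz": -0.7,"rx": 0,"ry": 0,"rz": 0.174},
    {"dx": -57.8,"dy": 61.9,"dz": -0.7,"rx": 0,"ry": 0,"rz": 0.174},
  ],
)

```text
time_s: 0.95
eef_pos: [0.3595, 0.0859, 0.196]
orientation: [0.885, 0.466, 0.0, 0.0]
force: [1.2, 1.1, 0.1]
grip_width: 0.0857
```

```bash
python3 -c "
from h import *
rel([.531,-.328,.2],.969)"
```

```text
t 0.95 eef [0.3595 0.0859 0.196 ] psi 0.9692 F [1.2 1.1 0.1] w 0.0857
d cm [-24.41  37.56  -0.4 ] rv [ 0.0003 -0.0004  0.0002]
```

Request:
carry_out(
  commands=[
    {"dx": -24.4,"dy": 37.5,"dz": -0.4,"rx": 0,"ry": 0,"rz": 0},
    {"dx": -24.4,"dy": 37.5,"dz": -0.4,"rx": 0,"ry": 0,"rz": 0},
    {"dx": -24.4,"dy": 37.5,"dz": -0.4,"rx": 0,"ry": 0,"rz": 0},
    {"dx": -24.4,"dy": 37.5,"dz": -0.4,"rx": 0,"ry": 0,"rz": 0},
    {"dx": -24.4,"dy": 37.5,"dz": -0.4,"rx": 0,"ry": 0,"rz": 0},
    {"dx": -24.4,"dy": 37.5,"dz": -0.4,"rx": 0,"ry": 0,"rz": 0},
    {"dx": -24.4,"dy": 37.5,"dz": -0.4,"rx": 0,"ry": 0,"rz": 0},
    {"dx": -24.4,"dy": 37.5,"dz": -0.4,"rx": 0,"ry": 0,"rz": 0},
  ],
)

```text
time_s: 1.75
eef_pos: [0.5124, -0.284, 0.1992]
orientation: [0.885, 0.466, -0.0, -0.0]
force: [0.7, 1.9, 0.1]
grip_width: 0.0856
```

```bash
python3 -c "
from h import *
rel([.531,-.328,.2],.969)"
```

```text
t 1.75 eef [ 0.5124 -0.284   0.1992] psi 0.9687 F [0.7 1.9 0.1] w 0.0856
d cm [-2.57  4.03 -0.08] rv [-0.0002 -0.     -0.0003]
```

Request:
carry_out(
  commands=[
    {"dx": -2.0,"dy": 3.0,"dz": 0,"rx": 0,"ry": 0,"rz": 0},
    {"dx": -2.0,"dy": 3.0,"dz": 0,"rx": 0,"ry": 0,"rz": 0},
    {"dx": -2.0,"dy": 3.0,"dz": 0,"rx": 0,"ry": 0,"rz": 0},
    {"dx": -2.0,"dy": 3.0,"dz": 0,"rx": 0,"ry": 0,"rz": 0},
  ],
)

```text
time_s: 2.15
eef_pos: [0.5253, -0.3145, 0.1995]
orientation: [0.885, 0.466, -0.0, -0.0]
force: [-0.4, 0.3, 0.0]
grip_width: 0.0855
```

```bash
cat > w.py <<'E'
from h import *
import sys
tag=sys.argv[1];i=int(sys.argv[2])
s=get_state();im=cv2.cvtColor(grab_frame('wrist'),cv2.COLOR_RGB2BGR)
cv2.imwrite(f'pics/{tag}_raw.png',im);np.save(f'{tag}.npy',np.r_[s['eef_pos'],s['orientation']])
E=np.load('est.npy')[i];o=im.copy()
o=cv2.resize(o,None,fx=1.5,fy=1.5,interpolation=cv2.INTER_CUBIC)
for l in (lidlines(),canlines())[i]:
    cv2.polylines(o,[np.int32((projw(T(E,l),s['eef_pos'],s['orientation'])+.5)*1.5*8)],False,(0,255,255),1,cv2.LINE_AA,3)
cv2.imwrite(f'pics/{tag}.png',o);rel([.531,-.328,.2],.969)
E
python3 w.py w1 0
```

```text
t 2.2 eef [ 0.5254 -0.3143  0.1998] psi 0.9698 F [-0.3  0.2  0.6] w 0.0853
d cm [-0.81  1.23 -0.02] rv [ 0.     -0.0001  0.0008]
```

View pics/w1.png

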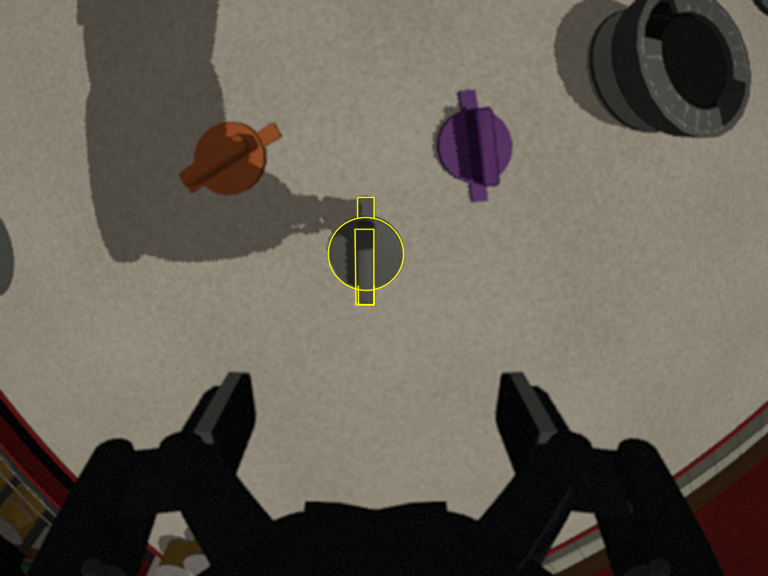

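The wrist view shows the grey lugged lid at (366,253), and the model overlay sits on it. The orange, purple and canister are clear of it. I'll zoom in to refine.

```bash
python3 -c "
import cv2
im=cv2.imread('pics/w1.png')[180:320,300:430];r=cv2.imread('pics/w1_raw.png')[120:213,200:287]
import numpy as np
cv2.imwrite('pics/w1c.png',np.hstack([cv2.resize(im,(400,430)),cv2.resize(r,(400,430),interpolation=cv2.INTER_CUBIC)]))"
```

```text
(no output)
```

View pics/w1c.png

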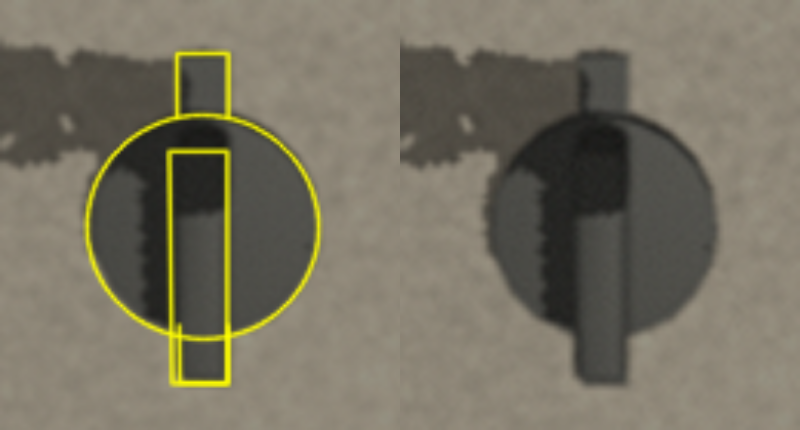

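Request:
carry_out(
  commands=[
    {"dx": -0.8,"dy": 1.25,"dz": 5,"rx": 0,"ry": 0,"rz": 0},
    {"dx": -0.8,"dy": 1.25,"dz": 9,"rx": 0,"ry": 0,"rz": 0},
    {"dx": -0.8,"dy": 1.25,"dz": 13,"rx": 0,"ry": 0,"rz": 0},
    {"dx": -0.8,"dy": 1.25,"dz": 15,"rx": 0,"ry": 0,"rz": 0},
    {"dx": -0.8,"dy": 1.25,"dz": 17,"rx": 0,"ry": 0,"rz": 0},
    {"dx": -0.8,"dy": 1.25,"dz": 17.9,"rx": 0,"ry": 0,"rz": 0},
    {"dx": -0.8,"dy": 1.25,"dz": 17.9,"rx": 0,"ry": 0,"rz": 0},
    {"dx": -0.8,"dy": 1.25,"dz": 17.9,"rx": 0,"ry": 0,"rz": 0},
  ],
)

```text
time_s: 3.0
eef_pos: [0.5318, -0.3289, 0.0217]
orientation: [0.885, 0.466, 0.0, 0.001]
force: [-0.3, -0.1, 0.2]
grip_width: 0.0852
```

```bash
python3 w.py w2 0; python3 -c "
from h import *
rel([.5314,-.328,.0205],.969)"
```

```text
t 3.05 eef [ 0.5321 -0.3291  0.0219] psi 0.9693 F [0.  0.2 0.8] w 0.0855
d cm [  0.03  -0.12 -17.81] rv [ 0.0018 -0.0001  0.0003]
t 3.05 eef [ 0.5321 -0.3291  0.0219] psi 0.9693 F [0.  0.2 0.8] w 0.0855
d cm [ 0.06 -0.12  0.14] rv [ 0.0018 -0.0001  0.0003]
```

View pics/w2.png

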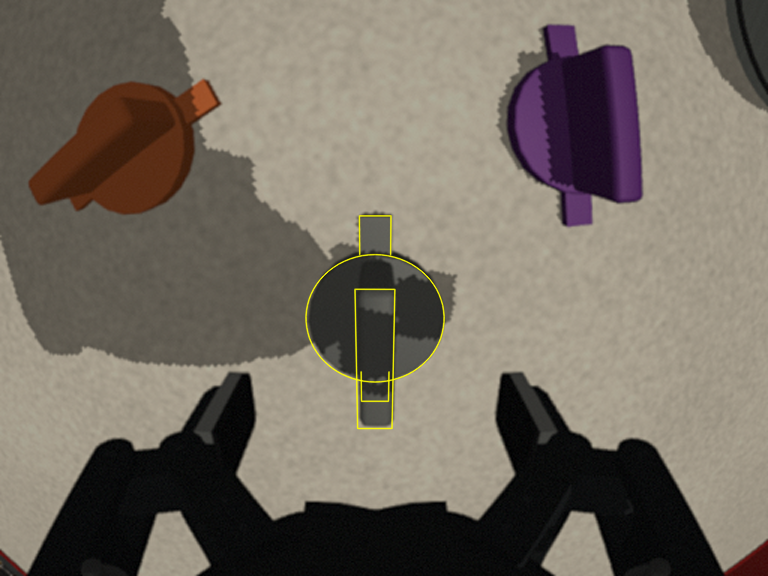

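The lid bar (375,360) stands centred between the fingers and the overlay agrees. Closing.

Request:
carry_out(
  commands=[
    {"dx": 0,"dy": -0.1,"dz": 0.1,"rx": 0,"ry": 0,"rz": 0},
    {"dx": 0,"dy": -0.1,"dz": 0.1,"rx": 0,"ry": 0,"rz": 0},
    {"dx": 0,"dy": -0.1,"dz": 0.1,"rx": 0,"ry": 0,"rz": 0},
    {"dx": 0,"dy": -0.1,"dz": 0.1,"rx": 0,"ry": 0,"rz": 0},
    {"dx": 0,"dy": -0.1,"dz": 0.1,"rx": 0,"ry": 0,"rz": 0},
    {"dx": 0,"dy": -0.1,"dz": 0.1,"rx": 0,"ry": 0,"rz": 0},
    {"dx": 0,"dy": -0.1,"dz": 0.1,"rx": 0,"ry": 0,"rz": 0},
    {"dx": 0,"dy": -0.1,"dz": 0.1,"rx": 0,"ry": 0,"rz": 0},
  ],
  grip=1,
)

```text
time_s: 3.85
eef_pos: [0.5305, -0.3284, 0.0195]
orientation: [0.885, 0.466, -0.0, -0.0]
force: [0.6, -0.5, -0.8]
grip_width: -0.0001
```

```bash
python3 -c "
from h import *
rel([.5314,-.328,.18],.969)"
```

```text
t 3.85 eef [ 0.5305 -0.3284  0.0195] psi 0.969 F [ 0.6 -0.5 -0.8] w -0.0001
d cm [  0.08   0.05 -16.05] rv [-0.  0.  0.]
```

The fingers shut to 0, so the bar is not between the pads. Looking again.

```bash
python3 w.py w3 0;python3 -c "
from h import *
im=cv2.cvtColor(grab_frame('side'),cv2.COLOR_RGB2BGR);sc=cv2.cvtColor(grab_frame('scene'),cv2.COLOR_RGB2BGR)
cv2.imwrite('pics/s3.png',np.hstack([cv2.resize(im[180:330,220:370],(400,400)),cv2.resize(sc[110:210,110:210],(400,400))]))"
```

```text
t 3.9 eef [ 0.5305 -0.3284  0.0195] psi 0.969 F [-0.4  0.2  0.8] w 0.0
d cm [ 6.000e-02  1.000e-02 -1.805e+01] rv [ 0.  0. -0.]
```

View pics/w3.png

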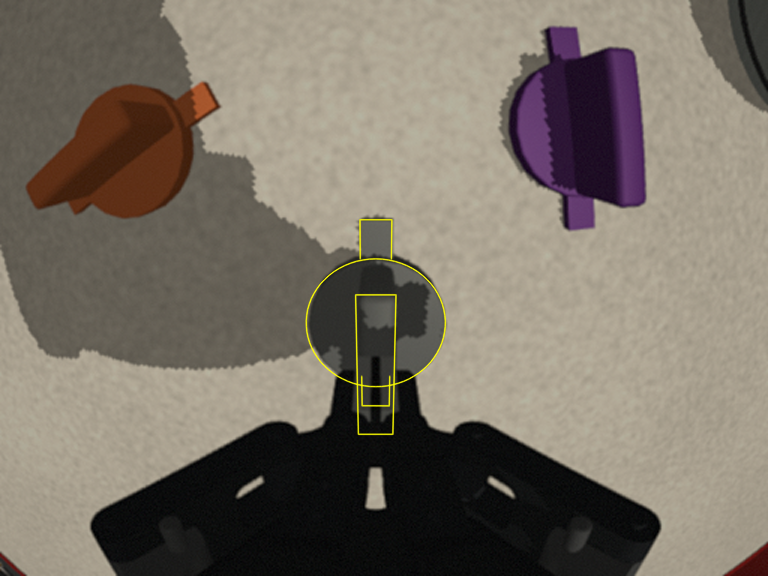

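View pics/s3.png

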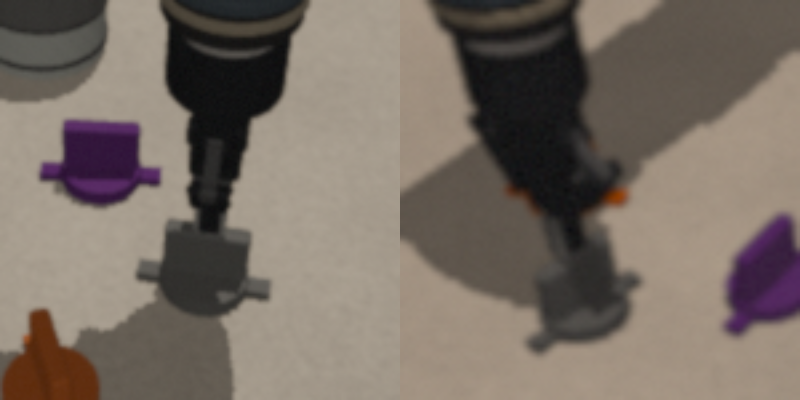

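```bash
python3 -c "
import cv2,numpy as np
r=cv2.imread('pics/w3_raw.png')[150:310,190:310]
r=np.clip(r.astype(float)*2,0,255).astype('uint8')
cv2.imwrite('pics/w3c.png',cv2.resize(r,(450,600),interpolation=cv2.INTER_CUBIC))"
```

```text
(no output)
```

View pics/w3c.png

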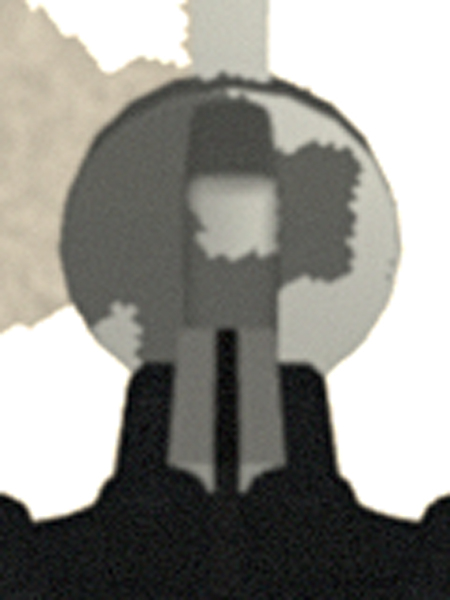

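```bash
python3 -c "
from h import *
f=lambda X:np.r_[proj('side',X)[0]-[298,266],proj('scene',X)[0]-[153,170.5]]
r=least_squares(f,[.53,-.33,.05]);print(r.x,r.fun)
for z in (.02,.04,.055,.065,.08): print(z,proj('side',[.5305,-.3284,z]),proj('scene',[.5305,-.3284,z]))
s=cv2.cvtColor(grab_frame('side'),cv2.COLOR_RGB2BGR)[220:300,255:345];c=cv2.cvtColor(grab_frame('scene'),cv2.COLOR_RGB2BGR)[130:210,110:200]
o=np.hstack([cv2.resize(s,(400,356),interpolation=2),cv2.resize(c,(400,356),interpolation=2)]);o=np.clip(o*1.7,0,255)
cv2.imwrite('pics/s4.png',o)
"
```

```text
[ 0.52796125 -0.32933494  0.05847803] [-0.7793772  -0.52007335 -1.0929397   0.85666413]
0.02 [[296.80074528 278.91437024]] [[154.6106044  182.63097239]]
0.04 [[297.5272879  271.65034243]] [[153.27624269 177.14921373]]
0.055 [[298.08641064 266.06019128]] [[152.25194376 172.94123965]]
0.065 [[298.4661573  262.26345553]] [[151.55753323 170.08849675]]
0.08 [[299.04659349 256.46021081]] [[150.49812736 165.73629808]][ WARN:0@2.581] global loadsave.cpp:1063 imwrite_ Unsupported depth image for selected encoder is fallbacked to CV_8U.
```

View pics/s4.png

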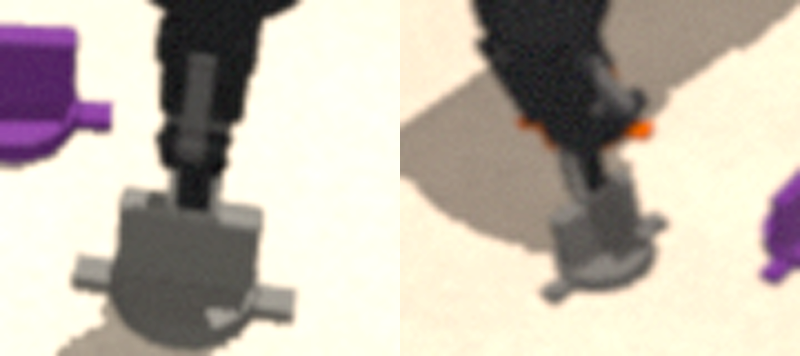

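The triangulated fingertips are at z ≈ 0.06, about 40 mm short of the reported TCP, so they shut just above the bar. The wrist view agrees: the closed pads overlap the bar top at (375,365). Nothing moved. I'll open and go about 3.6 cm lower, watching the force.

Request:
carry_out(
  commands=[
    {"dx": 0,"dy": 0,"dz": 0,"rx": 0,"ry": 0,"rz": 0},
    {"dx": 0,"dy": 0,"dz": 0,"rx": 0,"ry": 0,"rz": 0},
    {"dx": 0,"dy": 0,"dz": 0,"rx": 0,"ry": 0,"rz": 0},
    {"dx": 0,"dy": 0,"dz": 0,"rx": 0,"ry": 0,"rz": 0},
    {"dx": 0,"dy": 0,"dz": 0,"rx": 0,"ry": 0,"rz": 0},
    {"dx": 0,"dy": 0,"dz": 0.5,"rx": 0,"ry": 0,"rz": 0},
    {"dx": 0,"dy": 0,"dz": 1.0,"rx": 0,"ry": 0,"rz": 0},
    {"dx": 0,"dy": 0,"dz": 1.5,"rx": 0,"ry": 0,"rz": 0},
  ],
  grip=-1,
)

```text
time_s: 4.9
eef_pos: [0.5304, -0.3283, 0.0038]
orientation: [0.885, 0.466, -0.0, -0.0]
force: [-0.1, 0.5, -0.3]
grip_width: 0.0855
```

Request:
carry_out(
  commands=[
    {"dx": 0,"dy": 0,"dz": 0.5,"rx": 0,"ry": 0,"rz": 0},
    {"dx": 0,"dy": 0,"dz": 1.0,"rx": 0,"ry": 0,"rz": 0},
    {"dx": 0,"dy": 0,"dz": 1.5,"rx": 0,"ry": 0,"rz": 0},
    {"dx": 0,"dy": 0,"dz": 2.0,"rx": 0,"ry": 0,"rz": 0},
    {"dx": 0,"dy": 0,"dz": 2.0,"rx": 0,"ry": 0,"rz": 0},
  ],
)

```text
time_s: 5.4
eef_pos: [0.5301, -0.3281, -0.0164]
orientation: [0.885, 0.466, -0.0, -0.0]
force: [-0.7, 0.2, 0.3]
grip_width: 0.0854
```

```bash
python3 w.py w4 0;python3 -c "
from h import *
s=cv2.cvtColor(grab_frame('side'),cv2.COLOR_RGB2BGR)[220:300,255:345];c=cv2.cvtColor(grab_frame('scene'),cv2.COLOR_RGB2BGR)[130:210,110:200]
o=np.hstack([cv2.resize(s,(400,356),interpolation=2),cv2.resize(c,(400,356),interpolation=2)]);o=np.clip(o*1.7,0,255).astype('uint8')
cv2.imwrite('pics/s5.png',np.vstack([o]))
w=cv2.imread('pics/w4.png');cv2.imwrite('pics/w4h.png',w[180:480])
"
```

```text
t 5.45 eef [ 0.5303 -0.3283 -0.0159] psi 0.969 F [-0.1 -0.3  0.2] w 0.0853
d cm [  0.06   0.03 -21.59] rv [-0.0006  0.     -0.    ]
```

View pics/s5.png

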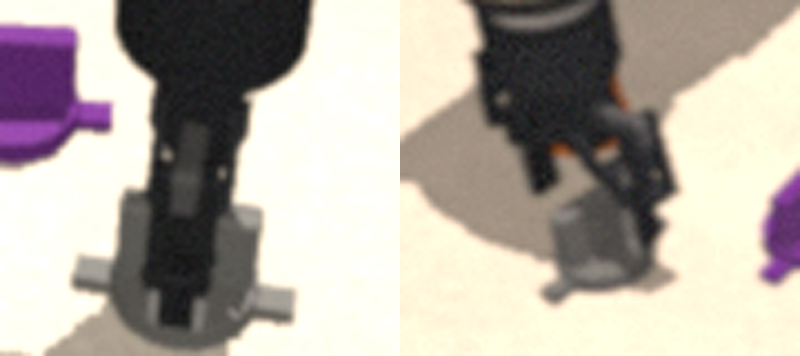

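View pics/w4h.png

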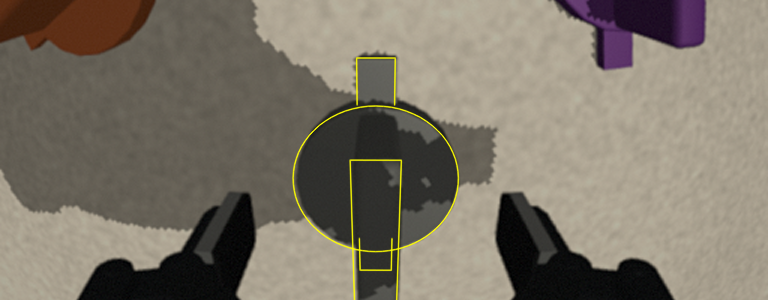

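The fingers now straddle the bar: in the side crop the near finger covers the bar's middle at (180,290). Closing again.

Request:
carry_out(
  commands=[
    {"dx": 0,"dy": 0,"dz": 0,"rx": 0,"ry": 0,"rz": 0},
    {"dx": 0,"dy": 0,"dz": 0,"rx": 0,"ry": 0,"rz": 0},
    {"dx": 0,"dy": 0,"dz": 0,"rx": 0,"ry": 0,"rz": 0},
    {"dx": 0,"dy": 0,"dz": 0,"rx": 0,"ry": 0,"rz": 0},
    {"dx": 0,"dy": 0,"dz": 0,"rx": 0,"ry": 0,"rz": 0},
    {"dx": 0,"dy": 0,"dz": 0,"rx": 0,"ry": 0,"rz": 0},
  ],
  grip=1,
)

```text
time_s: 6.15
eef_pos: [0.5307, -0.3285, -0.0154]
orientation: [0.885, 0.466, 0.0, 0.0]
force: [-0.8, 0.0, 2.3]
grip_width: 0.0131
```

```bash
python3 w.py w5 0;python3 -c "
from h import *
s=cv2.cvtColor(grab_frame('side'),cv2.COLOR_RGB2BGR)[220:300,255:345];c=cv2.cvtColor(grab_frame('scene'),cv2.COLOR_RGB2BGR)[130:210,110:200]
o=np.hstack([cv2.resize(s,(400,356),interpolation=2),cv2.resize(c,(400,356),interpolation=2)]);o=np.clip(o*1.7,0,255).astype('uint8')
w=cv2.imread('pics/w5.png')[180:420];cv2.imwrite('pics/s6.png',np.vstack([o,np.pad(w,((0,0),(0,32),(0,0)))]))
"
```

```text
t 6.2 eef [ 0.5306 -0.3285 -0.0154] psi 0.969 F [-0.6 -0.4  3.9] w 0.0132
d cm [ 6.000e-02  1.000e-02 -2.154e+01] rv [ 0.0003  0.     -0.    ]
```

View pics/s6.png

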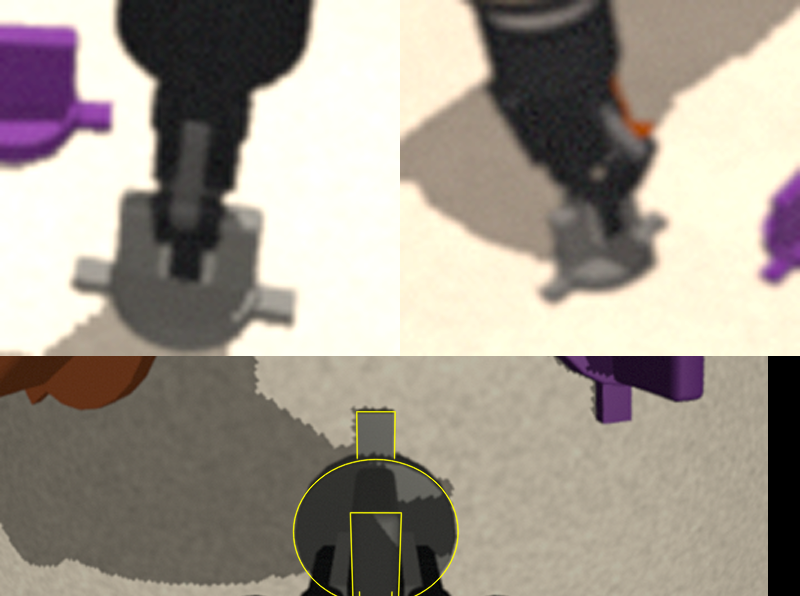

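Gripped at 13 mm width. Lifting.

Request:
carry_out(
  commands=[
    {"dx": 0,"dy": 0,"dz": -2,"rx": 0,"ry": 0,"rz": 0},
    {"dx": 0,"dy": 0,"dz": -5,"rx": 0,"ry": 0,"rz": 0},
    {"dx": 0,"dy": 0,"dz": -9,"rx": 0,"ry": 0,"rz": 0},
    {"dx": 0,"dy": 0,"dz": -13,"rx": 0,"ry": 0,"rz": 0},
    {"dx": 0,"dy": 0,"dz": -15,"rx": 0,"ry": 0,"rz": 0},
    {"dx": 0,"dy": 0,"dz": -15,"rx": 0,"ry": 0,"rz": 0},
  ],
)

```text
time_s: 6.9
eef_pos: [0.5319, -0.3292, 0.1375]
orientation: [0.885, 0.466, 0.001, 0.002]
force: [0.3, -0.4, -1.4]
grip_width: 0.0131
```

```bash
python3 -c "
from h import *
rel([.5263,-.0167,.135],1.971);cv2.imwrite('pics/s7.png',cv2.cvtColor(grab_frame('side'),cv2.COLOR_RGB2BGR))"
```

```text
t 6.9 eef [ 0.5319 -0.3292  0.1375] psi 0.969 F [ 0.3 -0.4 -1.4] w 0.0131
d cm [ 25.44 -18.16   0.17] rv [ 0.0044  0.0021 -1.002 ]
```

View pics/s7.png

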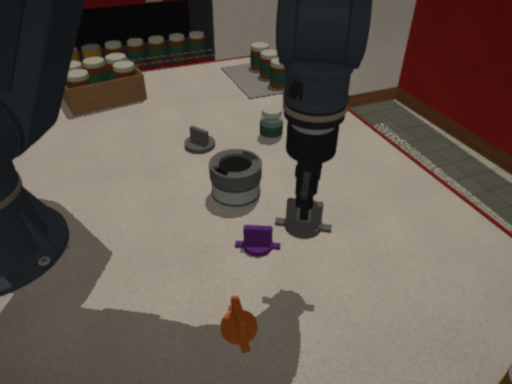

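The lid is held at (303,217) in the side view, level. Moving over the canister.

Request:
carry_out(
  commands=[
    {"dx": 25.4,"dy": -18.2,"dz": 0,"rx": 0,"ry": 0,"rz": -1.0},
    {"dx": 25.4,"dy": -18.2,"dz": 0,"rx": 0,"ry": 0,"rz": -1.0},
    {"dx": 25.4,"dy": -18.2,"dz": 0,"rx": 0,"ry": 0,"rz": -1.0},
    {"dx": 25.4,"dy": -18.2,"dz": 0,"rx": 0,"ry": 0,"rz": -1.0},
    {"dx": 25.4,"dy": -18.2,"dz": 0,"rx": 0,"ry": 0,"rz": -1.0},
    {"dx": 25.4,"dy": -18.2,"dz": 0,"rx": 0,"ry": 0,"rz": -1.0},
    {"dx": 25.4,"dy": -18.2,"dz": 0,"rx": 0,"ry": 0,"rz": -1.0},
    {"dx": 25.4,"dy": -18.2,"dz": 0,"rx": 0,"ry": 0,"rz": -1.0},
  ],
)

```text
time_s: 7.75
eef_pos: [0.5232, -0.0139, 0.1329]
orientation: [0.551, 0.835, -0.001, -0.001]
force: [-0.3, -1.1, -1.8]
grip_width: 0.0132
```

```bash
python3 -c "
from h import *
rel([.5263,-.0167,.135],1.971)"
```

```text
t 7.75 eef [ 0.5232 -0.0139  0.1329] psi 1.9746 F [-0.3 -1.1 -1.8] w 0.0132
d cm [-0.38  0.17 -0.21] rv [-0.0021 -0.0012  0.0036]
```

Request:
carry_out(
  commands=[
    {"dx": -0.3,"dy": 0.2,"dz": 0,"rx": 0,"ry": 0,"rz": 0},
    {"dx": -0.3,"dy": 0.2,"dz": 0,"rx": 0,"ry": 0,"rz": 0},
    {"dx": -0.3,"dy": 0.2,"dz": 0,"rx": 0,"ry": 0,"rz": 0},
  ],
)

```text
time_s: 8.05
eef_pos: [0.5272, -0.0191, 0.134]
orientation: [0.555, 0.832, -0.0, -0.0]
force: [-0.0, -0.0, -1.0]
grip_width: 0.0131
```

```bash
cat > v.py <<'E'
from h import *
import sys
tag=sys.argv[1]
s=get_state();C=np.load('est.npy')[1];e=s['eef_pos']
Lx=[e[0],e[1],yaw(s['orientation'])+np.pi/2];dz=e[2]+.0154
rel([C[0],C[1],.135],1.971);print('lid bottom z',dz,'lid yaw-slot deg',np.degrees((Lx[2]-C[2]+np.pi/2)%np.pi-np.pi/2))
def dr(im,pf,x,y,w,h,W):
    k=W/w;o=cv2.resize(cv2.cvtColor(im,cv2.COLOR_RGB2BGR)[y:y+h,x:x+w],None,fx=k,fy=k,interpolation=2)
    o=np.clip(o*1.4,0,255).astype('uint8');r=o.copy()
    for l in canlines(): cv2.polylines(o,[np.int32((pf(T(C,l))-[x,y]+.5)*k*8)],False,(0,255,255),1,16,3)
    for l in lidlines(): cv2.polylines(o,[np.int32((pf(T(Lx,l)+[0,0,dz])-[x,y]+.5)*k*8)],False,(0,255,0),1,16,3)
    return np.hstack([r,o])
a=dr(grab_frame('scene'),lambda P:proj('scene',P),220,125,90,66,400)
b=dr(grab_frame('side'),lambda P:proj('side',P),190,115,90,70,400)
cv2.imwrite(f'pics/{tag}.png',np.vstack([a,b])[:600])
s=get_state()
c=dr(grab_frame('wrist'),lambda P:projw(P,s['eef_pos'],s['orientation']),150,60,200,220,400)
cv2.imwrite(f'pics/{tag}w.png',c)
E
python3 v.py v1
```

```text
t 8.05 eef [ 0.5272 -0.0191  0.134 ] psi 1.966 F [-0. -0. -1.] w 0.0131
d cm [ 0.26  0.01 -0.1 ] rv [-0.0007 -0.0002 -0.005 ]
lid bottom z 0.14938972133080616 lid yaw-slot deg -0.28312049424507213
```

View pics/v1.png

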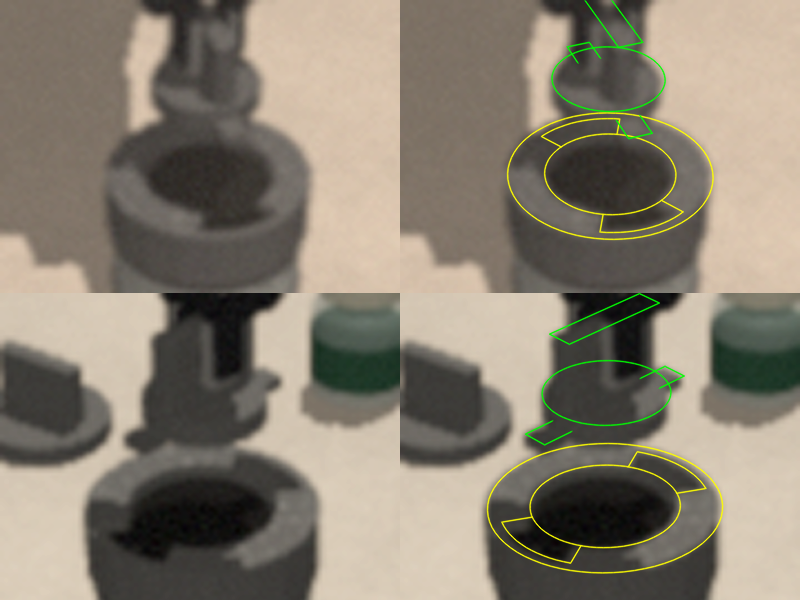

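View pics/v1w.png

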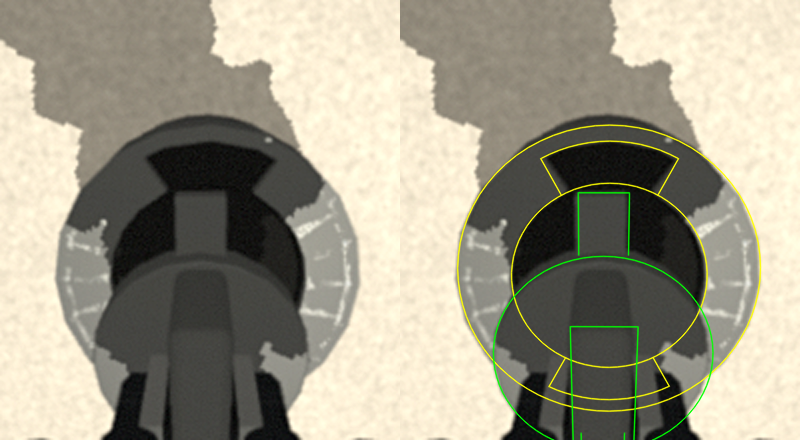

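The lid is over the opening with its lugs in line with the slots. The wrist view has the lug at (202,220) and the slot centre at (211,165), so it needs about 2.5 mm in +x. Correcting, then lowering to just above the pad.

Request:
carry_out(
  commands=[
    {"dx": 0.25,"dy": 0,"dz": 1,"rx": 0,"ry": 0,"rz": 0},
    {"dx": 0.25,"dy": 0,"dz": 2,"rx": 0,"ry": 0,"rz": 0},
    {"dx": 0.25,"dy": 0,"dz": 3.5,"rx": 0,"ry": 0,"rz": 0},
    {"dx": 0.25,"dy": 0,"dz": 4.5,"rx": 0,"ry": 0,"rz": 0},
    {"dx": 0.25,"dy": 0,"dz": 5.2,"rx": 0,"ry": 0,"rz": 0},
    {"dx": 0.25,"dy": 0,"dz": 5.2,"rx": 0,"ry": 0,"rz": 0},
  ],
)

```text
time_s: 8.8
eef_pos: [0.5256, -0.0156, 0.0814]
orientation: [0.553, 0.833, -0.0, -0.001]
force: [-0.9, -0.4, -1.3]
grip_width: 0.0131
```

```bash
python3 v.py v2
```

```text
t 8.8 eef [ 0.5256 -0.0156  0.0814] psi 1.969 F [-0.9 -0.4 -1.3] w 0.0131
d cm [-0.12  0.01 -5.36] rv [-0.0015 -0.0006 -0.002 ]
lid bottom z 0.09679505277190315 lid yaw-slot deg -0.10758571428610648
```

View pics/v2.png

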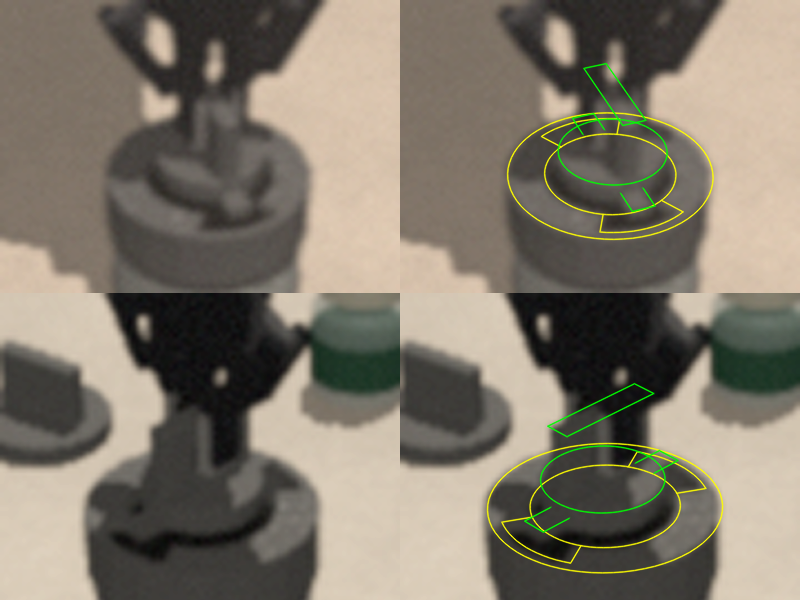

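View pics/v2w.png

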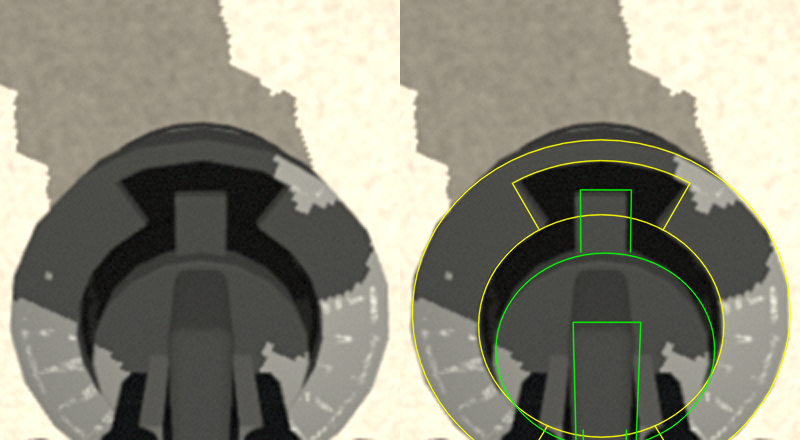

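Lug (201,220) sits centrally in the slot (123–290) and the disc is concentric with the opening. Pressing down to an underside height of about 74 mm.

Request:
carry_out(
  commands=[
    {"dx": -0.05,"dy": 0,"dz": 0.5,"rx": 0,"ry": 0,"rz": 0},
    {"dx": -0.05,"dy": 0,"dz": 1.0,"rx": 0,"ry": 0,"rz": 0},
    {"dx": -0.05,"dy": 0,"dz": 1.5,"rx": 0,"ry": 0,"rz": 0},
    {"dx": -0.05,"dy": 0,"dz": 1.9,"rx": 0,"ry": 0,"rz": 0},
    {"dx": -0.05,"dy": 0,"dz": 2.2,"rx": 0,"ry": 0,"rz": 0},
    {"dx": -0.05,"dy": 0,"dz": 2.2,"rx": 0,"ry": 0,"rz": 0},
    {"dx": -0.05,"dy": 0,"dz": 2.2,"rx": 0,"ry": 0,"rz": 0},
  ],
)

```text
time_s: 9.65
eef_pos: [0.5268, -0.0162, 0.0607]
orientation: [0.553, 0.833, 0.0, 0.0]
force: [2.6, -0.6, 3.7]
grip_width: 0.0131
```

```bash
python3 v.py v3
```

```text
t 9.65 eef [ 0.5268 -0.0162  0.0607] psi 1.969 F [ 2.6 -0.6  3.7] w 0.0131
d cm [-0.03 -0.06 -7.43] rv [ 0.0005  0.0003 -0.002 ]
lid bottom z 0.07610373584724504 lid yaw-slot deg -0.11072981073148004
```

View pics/v3.png

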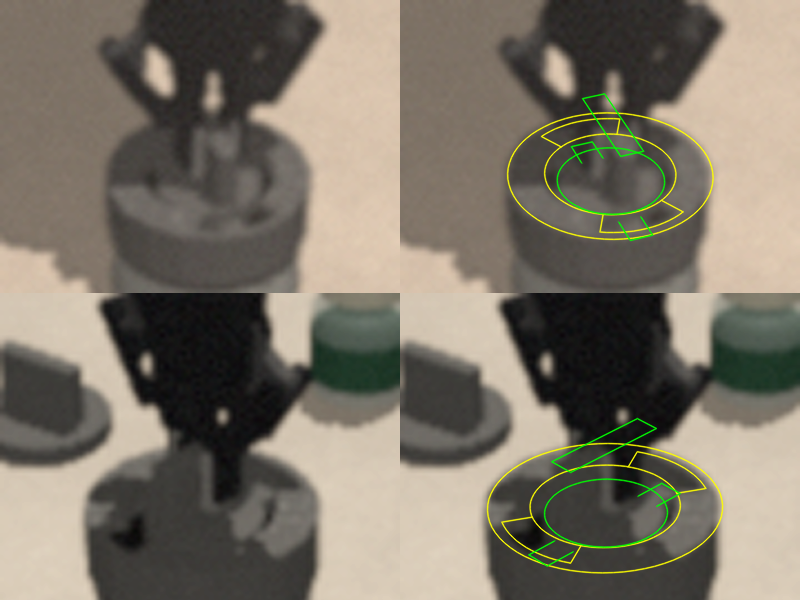

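View pics/v3w.png

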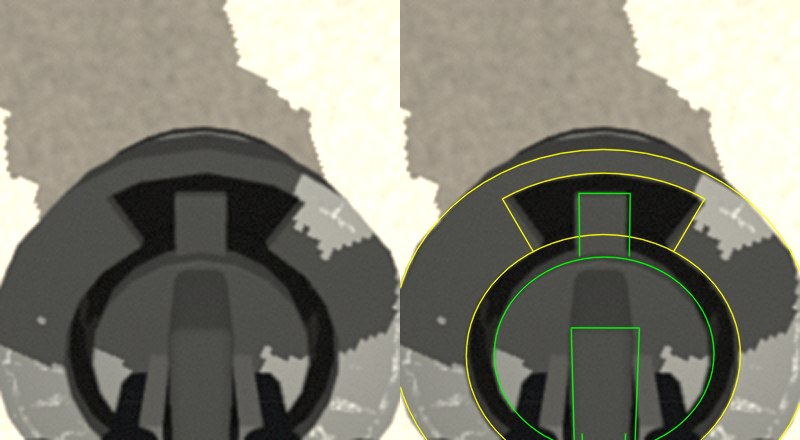

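The pad is being compressed (about 5 N). I'll press 2 mm more and then twist in two calls.

Request:
carry_out(
  commands=[
    {"dx": 0,"dy": 0,"dz": 0.2,"rx": 0,"ry": 0,"rz": 0},
    {"dx": 0,"dy": 0,"dz": 0.2,"rx": 0,"ry": 0,"rz": 0},
    {"dx": 0,"dy": 0,"dz": 0.2,"rx": 0,"ry": 0,"rz": 0.1},
    {"dx": 0,"dy": 0,"dz": 0.2,"rx": 0,"ry": 0,"rz": 0.2},
    {"dx": 0,"dy": 0,"dz": 0.2,"rx": 0,"ry": 0,"rz": 0.3},
    {"dx": 0,"dy": 0,"dz": 0.2,"rx": 0,"ry": 0,"rz": 0.4},
    {"dx": 0,"dy": 0,"dz": 0.2,"rx": 0,"ry": 0,"rz": 0.5},
    {"dx": 0,"dy": 0,"dz": 0.2,"rx": 0,"ry": 0,"rz": 0.5},
  ],
)

```text
time_s: 10.6
eef_pos: [0.5261, -0.016, 0.0584]
orientation: [0.743, 0.669, -0.0, -0.0]
force: [-0.1, 0.5, 4.5]
grip_width: 0.0134
```

```bash
python3 v.py v4; python3 -c "
from h import *
s=get_state();print(s['moment'],s['joints'].round(3))"
```

```text
t 10.6 eef [ 0.5261 -0.016   0.0584] psi 1.4652 F [-0.1  0.5  4.5] w 0.0134
d cm [-0.06  0.03 -7.66] rv [-8.000e-04 -3.000e-04 -5.058e-01]
lid bottom z 0.07383061087241494 lid yaw-slot deg -28.973558391963827
[-0.02326553 -0.0511921  -0.06977732] [-0.031  0.331 -0.225  1.017  0.     0.071]
```

View pics/v4w.png

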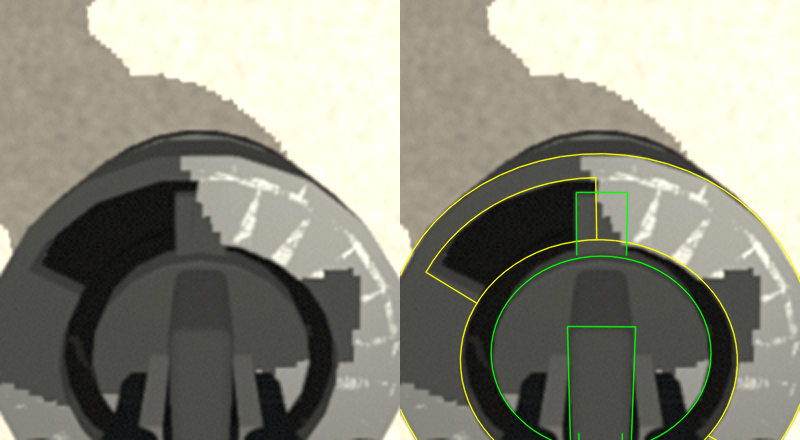

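The lug at (190,225) is passing under the lip edge at (200,200) and the moment is small. Continuing the twist by 1.065 rad to 90°.

Request:
carry_out(
  commands=[
    {"dx": 0,"dy": 0.03,"dz": 0,"rx": 0,"ry": 0,"rz": 0.13},
    {"dx": 0,"dy": 0.03,"dz": 0,"rx": 0,"ry": 0,"rz": 0.26},
    {"dx": 0,"dy": 0.03,"dz": 0,"rx": 0,"ry": 0,"rz": 0.39},
    {"dx": 0,"dy": 0.03,"dz": 0,"rx": 0,"ry": 0,"rz": 0.52},
    {"dx": 0,"dy": 0.03,"dz": 0,"rx": 0,"ry": 0,"rz": 0.65},
    {"dx": 0,"dy": 0.03,"dz": 0,"rx": 0,"ry": 0,"rz": 0.78},
    {"dx": 0,"dy": 0.03,"dz": 0,"rx": 0,"ry": 0,"rz": 0.91},
    {"dx": 0,"dy": 0.03,"dz": 0,"rx": 0,"ry": 0,"rz": 1.04},
  ],
)

```text
time_s: 11.55
eef_pos: [0.5263, -0.0161, 0.0584]
orientation: [0.978, 0.21, -0.0, -0.0]
force: [0.1, -0.5, 4.9]
grip_width: 0.0129
```

Request:
carry_out(
  commands=[
    {"dx": 0,"dy": 0,"dz": 0,"rx": 0,"ry": 0,"rz": 0.025},
    {"dx": 0,"dy": 0,"dz": 0,"rx": 0,"ry": 0,"rz": 0.025},
    {"dx": 0,"dy": 0,"dz": 0,"rx": 0,"ry": 0,"rz": 0.025},
  ],
)

```text
time_s: 11.85
eef_pos: [0.5263, -0.0161, 0.0584]
orientation: [0.98, 0.201, -0.0, -0.0]
force: [0.2, -0.2, 6.3]
grip_width: 0.0132
```

```bash
python3 v.py v5; python3 -c "
from h import *
s=get_state();print(s['moment'],s['joints'].round(3))"
```

```text
t 11.85 eef [ 0.5263 -0.0161  0.0584] psi 0.404 F [ 0.2 -0.2  6.3] w 0.0132
d cm [-0.03  0.05 -7.66] rv [-1.000e-03  1.000e-04 -1.567e+00]
lid bottom z 0.07382627919290273 lid yaw-slot deg -89.77761292933059
[-0.07319844 -0.05951158 -0.05888337] [-0.031  0.331 -0.224  1.017  0.     1.136]
```

View pics/v5w.png

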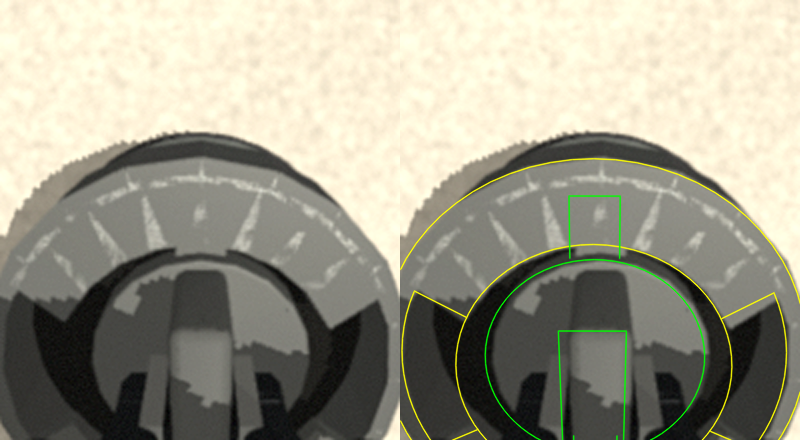

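View pics/v5.png

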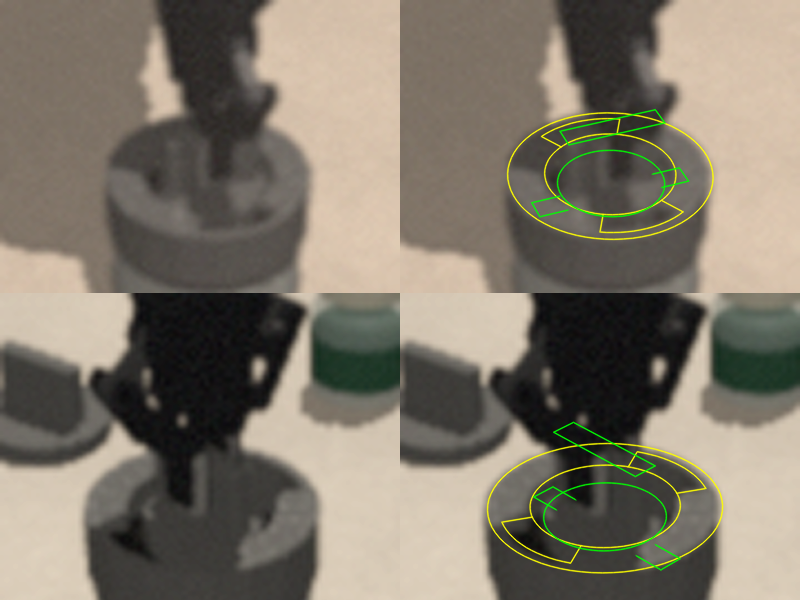

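The lug is under the lip, square between the slots, whose corners at (65,320) and (330,327) are symmetric about it. I'll ease up until the lip carries it, then open.

Request:
carry_out(
  commands=[
    {"dx": 0,"dy": 0,"dz": -0.3,"rx": 0,"ry": 0,"rz": 0},
    {"dx": 0,"dy": 0,"dz": -0.6,"rx": 0,"ry": 0,"rz": 0},
    {"dx": 0,"dy": 0,"dz": -0.6,"rx": 0,"ry": 0,"rz": 0},
  ],
)

```text
time_s: 12.3
eef_pos: [0.5264, -0.0161, 0.0647]
orientation: [0.98, 0.201, -0.0, -0.0]
force: [-1.7, 0.5, 3.2]
grip_width: 0.0128
```

Request:
carry_out(
  commands=[
    {"dx": 0,"dy": 0,"dz": 0,"rx": 0,"ry": 0,"rz": 0},
    {"dx": 0,"dy": 0,"dz": 0,"rx": 0,"ry": 0,"rz": 0},
    {"dx": 0,"dy": 0,"dz": 0,"rx": 0,"ry": 0,"rz": 0},
    {"dx": 0,"dy": 0,"dz": 0,"rx": 0,"ry": 0,"rz": 0},
    {"dx": 0,"dy": 0,"dz": 0,"rx": 0,"ry": 0,"rz": 0},
    {"dx": 0,"dy": 0,"dz": 0,"rx": 0,"ry": 0,"rz": 0},
  ],
  grip=-1,
)

```text
time_s: 12.9
eef_pos: [0.5268, -0.0162, 0.0644]
orientation: [0.98, 0.201, -0.0, -0.0]
force: [0.5, 0.6, 0.5]
grip_width: 0.0855
```

Request:
carry_out(
  commands=[
    {"dx": 0,"dy": 0,"dz": -1,"rx": 0,"ry": 0,"rz": 0},
    {"dx": 0,"dy": 0,"dz": -3,"rx": 0,"ry": 0,"rz": 0},
    {"dx": 0,"dy": 0,"dz": -6,"rx": 0,"ry": 0,"rz": 0},
    {"dx": 0,"dy": 0,"dz": -10,"rx": 0,"ry": 0,"rz": 0},
    {"dx": 0,"dy": 0,"dz": -12,"rx": 0,"ry": 0,"rz": 0},
    {"dx": 0,"dy": 0,"dz": -12,"rx": 0,"ry": 0,"rz": 0},
  ],
)

```text
time_s: 13.5
eef_pos: [0.5285, -0.0162, 0.1882]
orientation: [0.98, 0.201, 0.003, 0.001]
force: [0.6, 0.2, -0.4]
grip_width: 0.0855
```

```bash
cat > z.py <<'E'
from h import *
C=np.load('est.npy')[1];s=get_state();rel([C[0],C[1],.2],.4)
Lx=[C[0],C[1],C[2]+np.pi/2]
im=cv2.cvtColor(grab_frame('wrist'),cv2.COLOR_RGB2BGR);x,y,w,h=170,90,160,150;k=400/w
def dr(im,pf,x,y,w,h):
    k=400/w
    r=np.clip(cv2.resize(im[y:y+h,x:x+w],None,fx=k,fy=k,interpolation=2)*1.4,0,255).astype('uint8');o=r.copy()
    for l in canlines(): cv2.polylines(o,[np.int32((pf(T(C,l))-[x,y]+.5)*k*8)],False,(0,255,255),1,16,3)
    for l in lidlines(): cv2.polylines(o,[np.int32((pf(T(Lx,l)+[0,0,.081])-[x,y]+.5)*k*8)],False,(0,255,0),1,16,3)
    return np.hstack([r,o])
cv2.imwrite('pics/z1w.png',dr(im,lambda P:projw(P,s['eef_pos'],s['orientation']),x,y,w,h))
g=lambda n:cv2.cvtColor(grab_frame(n),cv2.COLOR_RGB2BGR)
a=g('scene');b=g('side');cv2.imwrite('pics/z_scene.png',a)
cv2.imwrite('pics/z1.png',np.vstack([dr(a,lambda P:proj('scene',P),220,125,90,66),dr(b,lambda P:proj('side',P),190,125,90,66)]))
E
python3 z.py
```

```text
t 13.5 eef [ 0.5285 -0.0162  0.1882] psi 0.404 F [ 0.6  0.2 -0.4] w 0.0855
d cm [-0.22 -0.04 -1.18] rv [ 0.0022 -0.0049  0.004 ]
```

View pics/z1w.png

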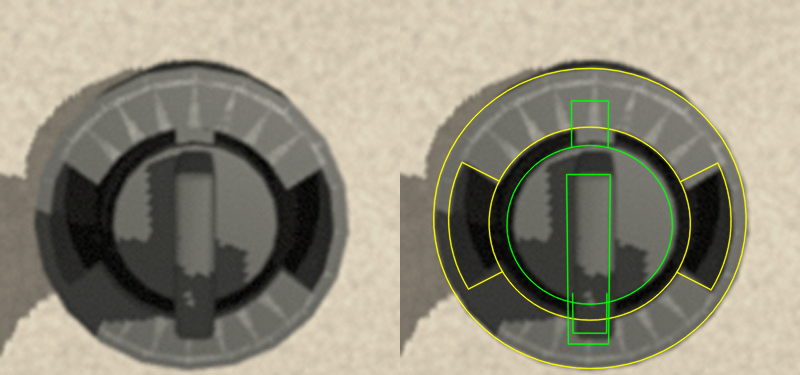

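View pics/z1.png

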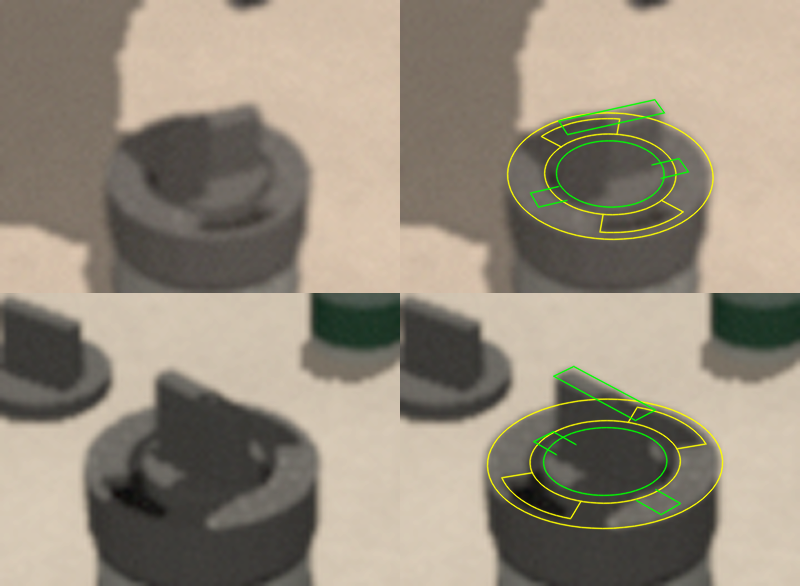

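View pics/z_scene.png

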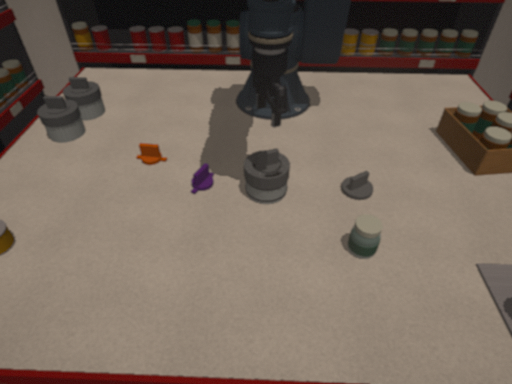

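Released: both slots at (85,215) and (305,230) are empty, the lug runs under the lip at (195,137), the bar is square across the slots, and the other items have not moved. Handing in.

```bash
python3 -c "
from bench import *
print(finish_job())"
```

```text
the job is handed in; nothing more can be done
None
```

I closed the canister with the grey lugged lid. I lined its lugs up with the slots, pressed it to about 74 mm, turned it about 90°, eased off and let go. I handed in at about 13.6 s on the robot's clock.

**Last checks:**
- In the wrist view after release, both slots were empty and the visible lug ran under the lip. The bar was square across the slots; the last measured twist, before release, was 89.8°.
- The forces I read stayed under about 7 N throughout.
- In the final scene view the plain lid, the jar and the orange and purple look-alikes were where they started.

**What failed or disagreed:**
- **First grasp:** it closed on nothing. The real fingertips were about 40 mm short of the reported TCP, so they shut just above the bar. I opened, went about 36 mm lower and regripped at 13 mm; the lid was not disturbed.
- **Lid height:** in the side and scene views the lid looked 1–2 mm lower than my model. That is within the calibration error, and I did not measure its resting height any more closely.

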